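# Change the honey hemmed in a condiment caddy for the jam

## Task

The honey in the middle of the wooden condiment caddy is wanted at the table, and the jam is to take its place. Stand the pepper mill and the spice jar that hem it in aside on the cork mat, lift the honey out onto the saucer, put the jam in the middle of the caddy, and then put the mill and the spice jar back at the ends where they stood. Keep everything upright and leave the plastic cup alone.

Things in the scene. Friction and masses are not known exactly. Their poses are not given: they have to be found in the camera images.
- spice_jar: small round spice jar with a red cap, 45 mm across and 106 mm tall, about 110 g; the cap is a straight cylinder 45 mm across from 85 to 106 mm height. Origin: centre of its underside, z up. Starts at one end of the caddy, standing on its floor, so that the cap alone rises above the walls (by 24 mm) and can be gripped there across the caddy.
- pepper_mill: turned dark wooden pepper mill, 46 mm across at the foot, 114 mm tall, about 160 g; its round head, 40 mm across, spans 83 to 105 mm height with a little steel knob on top. Origin: centre of its underside, z up. Starts at the other end of the caddy (which end varies), gripped likewise by its head, which rises above the walls.
- honey_jar: glass jar of honey with a grey lid, 58 mm across, 85 mm tall, about 240 g. Origin: centre of its underside, z up. Starts in the middle of the caddy, about 8 mm from both neighbours and from the long walls, its lid 3 mm above the walls, so that fingers fit beside it only along the caddy's length and only once both neighbours are out.
- jam_jar: glass jar of red jam with a yellow lid, 63 mm across, 90 mm tall, about 360 g. Origin: centre of its underside, z up. Starts on one end of the dark serving board, 12 mm above the worktop's height; the saucer is on the other end.
- caddy: fixed open wooden box on the top (z = 0) of a trolley parked at the worktop with slatted sides, 188 mm long (its y axis) by 87 mm wide (its x axis), 86 mm high. Inside 174 by 73 mm, floor 4 mm above the origin, walls 7 mm thick, no dividers: it holds three things in a row along y, at about y = -59, 0 and +59 mm. Origin: centre of its underside, z up.
- cork_mat: fixed flat cork mat, 186 mm long (y axis), 84 mm wide (x axis), 3 mm thick, bare at the start: the side area, with room for the mill and the spice jar side by side, 100 mm apart along y. Origin: centre of its underside, z up.
- saucer: fixed round white saucer, 92 mm across, rim 8 mm high, flat inside (about 66 mm across) 4 mm above its origin; lies on the dark serving board (194 by 84 by 12 mm), 104 mm from the jam jar. Origin: centre of its underside, z up.
- plastic_cup: empty white plastic cup, 70 mm across, 82 mm tall, loose and light, a bystander on the left of the work, between a fixed stack of bowls (150 mm across, 140 mm tall) and a fixed black sugar holder (70 mm tall). Origin: centre of its underside.

How it is judged:
By the outcome, as a careful person would: the job done as asked, in the order asked, and still so for the second after the job is handed in, with the robot touching nothing.
It also fails if it takes over 122 s, if anything falls off the work surface, if the arm or the gripper's body presses on something with over 40 N, if the wrist force passes 120 N, or if a joint passes its speed limit or range.

## Robot

A 7-joint arm with a two-finger parallel gripper is mounted at the origin on a cart in front of the work surface, level with it; the furniture and walls round the work are solid. World frame = base frame: x ahead of the robot, y to its left, z up, the work surface at z = 0. Lengths are in m, angles in rad, forces in N, time in s.
With the tool pointing down it reaches from about 0.425 to 0.8 m from the base axis. Payload 8.3 kg.
Tool frame: the origin (TCP) lies on the front face of the gripper's body, between the roots of the fingers; the fingertips stand 73 mm ahead of it and the grasp point (between the pads) lies 54 mm ahead of it (ctrl.tips_ahead is the z of the fingertips in the tool frame, in m); z points along the fingers, y is the line along which they close (so a half turn about z gives the same grasp; the last joint's range is limited). The gripper opens to 85 mm and grips with 20 to 120 N. Pads are 22 mm wide; open, the fingers measure 114 mm over their backs; the gripper's body (76 mm by 85 mm) begins 54 mm behind the grasp point. The pads swing forward as they close: fully open they stand 13 mm farther back than shut.
Start: joints at [-1.361, 0.383, 0.016, 1.37, -0.006, 1.388, -0.046], TCP at [0.168, 0.602, 0.304] pointing down, gripper open.
Joint ranges: [-2.95, 2.95], [-0.25, 2.06], [-1.52, 1.56], [0.18, 2.33], [-1.44, 4.58], [0.02, 2.06], [-3.01, 3.01]. Speed limits (rad/s): [2.39, 2.39, 3.01, 3.01, 3.14, 3.14, 3.14].

## Interface

Orientations are given as a unit quaternion [x, y, z, w].
In Python, from rig import ctrl gives the robot as it stands. Calls block until the motion is done:
- ctrl.goto(position, orientation): joint-space move of the TCP to a pose.
- ctrl.move_straight(position, orientation=None, velocity=0.15, stop_force=None): straight line of the TCP; orientation=None keeps the orientation; velocity is the mean speed in m/s. With stop_force (N) it stops when the force on the tool has changed by that much, and returns True; else False.
- ctrl.movej(angles): joint-space move.
- ctrl.move_gripper(opening, newtons=None): finger opening in m; newtons is the grip in N (None keeps the last); returns when the fingers have stopped.
- ctrl.pause(seconds).
- ctrl.inverse_kinematics(position, orientation): joint angles nearest the present ones, or None.
- ctrl.grab_frame(name): name is "scene" or "top" or "wrist"; returns the picture (420x560x3 uint8, red, green, blue); there is no depth.
- ctrl.camera_info(name): a dict with "fov_y" (degrees; the focal length in pixels is half the picture's height over the tangent of half this angle, whatever the lens; pixels are square), "cx", "cy" (the principal point, pixels), "k1" (the pictures are not rectified: a ray, as slopes to the right and down, at radius r is drawn at 1 + k1 r^2 times it, then the intrinsics apply), "R" (3x3) and "t" (3): a world point X has camera coordinates R X + t; the wrist camera has in their place "T_tool_cam" (4x4, takes a point from camera to tool coordinates, whose origin is the TCP and whose axes are the flange's). Camera axes: x right, y down, z forward; pixel columns grow to the right and rows downward; lengths in m; the calibration is good to about 2 mm. A picture is of the moment at which its call begins: read the wrist's pose just before it. camera_info takes no time and is no camera call.
A pose or a line that the arm cannot do raises ctrl.IKError and nothing moves.
- ctrl.close_job(): hands the job in; it is judged then, once.
Readings, each from a call of its own:
- ctrl.get_t(): time.
- ctrl.get_joint_pos(): joint angles.
- ctrl.get_dq(): joint speeds.
- ctrl.get_effort(): joint torques, N m.
- ctrl.get_tcp_pos(): TCP position.
- ctrl.get_tool_rot(): TCP orientation.
- ctrl.get_contact_force(): force on the tool from outside, world axes, zero at the start.
- ctrl.get_wrist_torque(): the same for the moment, N m.
- ctrl.get_finger_gap(): finger opening in m.
- ctrl.get_grip_force(): force on a finger pad.
Only numpy, scipy, OpenCV 4.12 (cv2) and the standard library are available. Lean on these libraries where they do the work, as an engineer would, in place of code of your own. Each camera call takes 0.05 s, during which the arm holds its last target. There are 200 camera calls.

## Working session

There is one attempt and no reset: what is moved stays moved. The work goes in short steps, each a Python script; the robot and the scene stay as the last script left them, time stands still between calls to the robot, and variables do not carry over. Pictures are saved under pics/ and viewed, at most 14 in all, crops included, and the job is handed in when it is done.

```bash
ls; mkdir -p pics
python3 - <<'E'
from rig import ctrl
import cv2
for n in ("scene","top","wrist"):
    print(n,ctrl.camera_info(n))
    if n!="wrist":
        cv2.imwrite(f"pics/{n}0.png",ctrl.grab_frame(n)[...,::-1])
print(ctrl.get_tool_rot(),ctrl.get_tcp_pos(),ctrl.get_t(),ctrl.tips_ahead)
E
```

```text
pics
scene {'fov_y': 51.4067697368676, 'cx': 280.18109589457174, 'cy': 202.34981234306315, 'k1': -0.1311669465231883, 'R': array([[ 0.9021197 , -0.4314794 ,  0.00236149],
       [-0.32319939, -0.67933795, -0.65881873],
       [ 0.28587096,  0.59357012, -0.75229802]]), 't': array([-0.25375987,  0.42613776,  0.55396313])}
top {'fov_y': 47.106196174044726, 'cx': 285.2513532734797, 'cy': 218.74746533906026, 'k1': -0.12736871770017824, 'R': array([[-0.02516628, -0.99967599,  0.00381625],
       [-0.99170406,  0.02448386, -0.12618875],
       [ 0.12605443, -0.00696029, -0.99199891]]), 't': array([0.36548915, 0.43991513, 0.85431017])}
wrist {'fov_y': 60.74749564604546, 'cx': 284.28719634530677, 'cy': 211.45563550721667, 'k1': -0.027167616163357413, 'T_tool_cam': array([[ 3.34162059e-04, -9.60942180e-01, -2.76749012e-01,
         6.98671826e-02],
       [ 9.99999942e-01,  3.39365821e-04,  2.90917312e-05,
         1.10012992e-04],
       [ 6.59636842e-05, -2.76749006e-01,  9.60942237e-01,
        -6.98344463e-02],
       [ 0.00000000e+00,  0.00000000e+00,  0.00000000e+00,
         1.00000000e+00]])}
[ 1.35973880e-01  9.90712020e-01 -8.86657684e-04 -1.08603468e-04] [0.16830286 0.6015873  0.30294635] 0.1 0.0726
```

View pics/scene0.png

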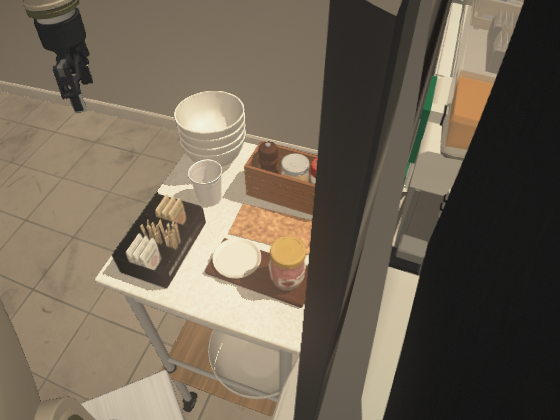

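View pics/top0.png

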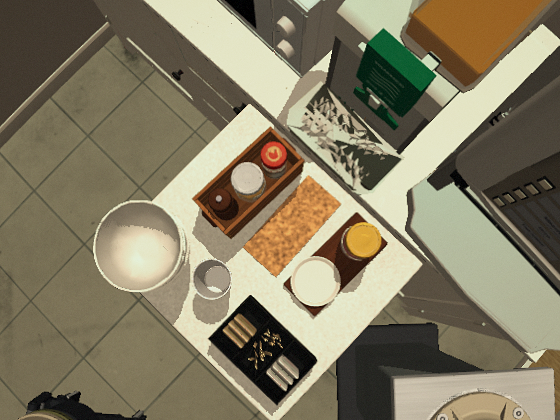

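The scene view shows, left to right in the caddy, the mill (268,150), honey (295,168) and a partly hidden red cap (317,168). The saucer is at (237,258) and the jam lid at (288,250). In the top view the mill is at (220,203), honey (249,180), spice jar (275,154), mat (293,226), saucer (316,281), jam (361,241) and cup (213,279).

```bash
cat > h.py <<'E'
import numpy as np, cv2
from scipy.spatial.transform import Rotation as Ro
from scipy.optimize import brentq
def cam(ctrl,n):
    c=ctrl.camera_info(n); 
    if n=="wrist":
        T=np.eye(4);T[:3,:3]=Ro.from_quat(ctrl.get_tool_rot()).as_matrix();T[:3,3]=ctrl.get_tcp_pos()
        M=np.linalg.inv(T@c["T_tool_cam"]);c["R"],c["t"]=M[:3,:3],M[:3,3]
    f=210/np.tan(np.radians(c["fov_y"]/2))
    c["K"]=np.array([[f,0,c["cx"]],[0,f,c["cy"]],[0,0,1]]);c["d"]=np.array([c["k1"],0,0,0,0.]);return c
def ray(c,uv):
    p=cv2.undistortPointsIter(np.array([[uv]],float),c["K"],c["d"],None,None,(3,100,1e-12)).ravel()
    R=np.array(c["R"]);return -R.T@c["t"],R.T@np.r_[p,1]
def atz(c,uv,z):
    o,d=ray(c,uv);return o+d*(z-o[2])/d[2]
def tri(*cu):
    A=0;b=0
    for c,uv in cu:
        o,d=ray(c,uv);d=d/np.linalg.norm(d);P=np.eye(3)-np.outer(d,d);A=A+P;b=b+P@o
    X=np.linalg.solve(A,b)
    return X,[float(np.linalg.norm(np.cross(X-ray(c,u)[0],ray(c,u)[1]/np.linalg.norm(ray(c,u)[1])))) for c,u in cu]
def proj(c,X):
    return cv2.projectPoints(np.array(X,float).reshape(-1,1,3),cv2.Rodrigues(np.array(c["R"]))[0],np.array(c["t"]),c["K"],c["d"])[0].reshape(-1,2)
E
python3 - <<'E'
from rig import ctrl
from h import *
c=cam(ctrl,"top");s=cam(ctrl,"scene")
np.set_printoptions(precision=4,suppress=True)
for n,uv,z in [("mill",(220,203),.11),("honey",(249,179),.089),("spice",(275,154),.11),("mat",(293,226),.003),("saucer",(316,281),.02),("jam",(361,240),.102),("cup",(213,279),.08),("bowls",(141,246),.14),("sug",(262,350),.07),("dispenser",(400,70),.2),("counteredge",(300,150),0)]:print(n,atz(c,uv,z))
print(tri((c,(249,179)),(s,(295,164))),tri((c,(361,240)),(s,(288,250))))
print("base",proj(c,[0,0,0]),proj(s,[0,0,0]),"cam",-np.array(c["R"]).T@c["t"],-np.array(s["R"]).T@s["t"])
im=cv2.imread("pics/top0.png")[120:320,180:400]
cv2.imwrite("pics/top0c.png",cv2.resize(im,None,fx=3,fy=3,interpolation=cv2.INTER_CUBIC))
E
```

```text
mill [0.4675 0.463  0.11  ]
honey [0.5115 0.4155 0.089 ]
spice [0.549  0.3695 0.11  ]
mat [0.4379 0.34   0.003 ]
saucer [0.3342 0.3013 0.02  ]
jam [0.4005 0.2293 0.102 ]
cup [0.342  0.4801 0.08  ]
bowls [0.3963 0.587  0.14  ]
sug [0.2198 0.3998 0.07  ]
dispenser [0.6567 0.1705 0.2   ]
counteredge [0.5851 0.3224 0.    ]
(array([0.5128, 0.4157, 0.0846]), [0.0003647428881688768, 0.00036474288816892305]) (array([0.4027, 0.2273, 0.0925]), [0.0015415914494763983, 0.0015415914494764712])
base [[479.5855 452.6546]] [[101.3416 502.6741]] cam [0.3378 0.3605 0.9016] [ 0.2083 -0.1488  0.6981]
```

View pics/top0c.png

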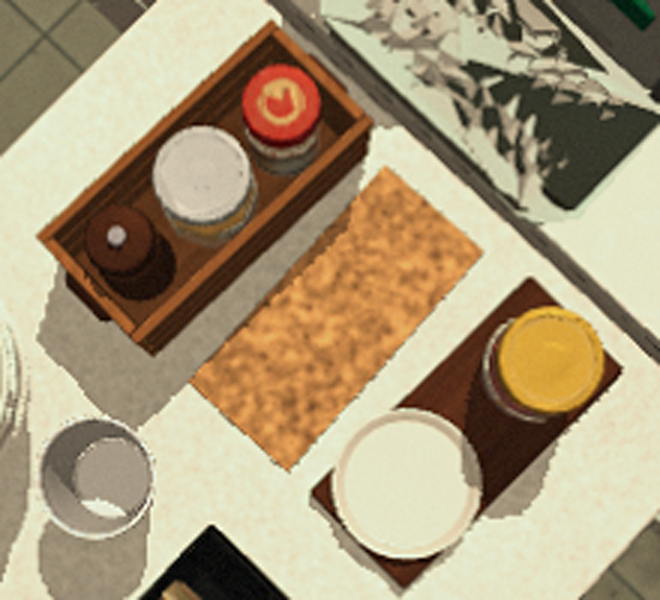

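The enlarged top crop shows (crop pixels) the mill knob (117,236), honey lid (202,167), spice cap (282,105), jam lid (551,359) and saucer (406,483). The mat corners are (385,165), (484,248), (289,471), (190,381), and the caddy rim corners are (38,237), (275,22), (372,124), (137,338). Next I'll take a wrist view over the work.

Run:
```python
from rig import ctrl
from h import *
import json
np.set_printoptions(precision=4,suppress=True)
a=np.array([.657,-.754,0]);y=np.array([.754,.657,0]);
q=Ro.from_matrix(np.c_[-a,y,[0,0,-1]]).as_quat()
t0=ctrl.get_t()
p=[.41,.384,.33]
ctrl.goto(p,q)
print(ctrl.get_t()-t0,ctrl.get_joint_pos(),ctrl.get_tcp_pos(),ctrl.tips_ahead)
c=cam(ctrl,"wrist");im=ctrl.grab_frame("wrist")[...,::-1]
cv2.imwrite("pics/w0.png",im);cv2.imwrite("pics/w0v.png",cv2.resize(im,(800,600),interpolation=cv2.INTER_CUBIC))
json.dump({k:np.array(c[k]).tolist() for k in("R","t","K","d")},open("w0.json","w"))
```

```text
1.2416999999999998 [-1.0197  0.2355  0.2519  1.5152 -0.06    1.3987 -0.0433] [0.4084 0.3859 0.3297] 0.0726
```

View pics/w0v.png

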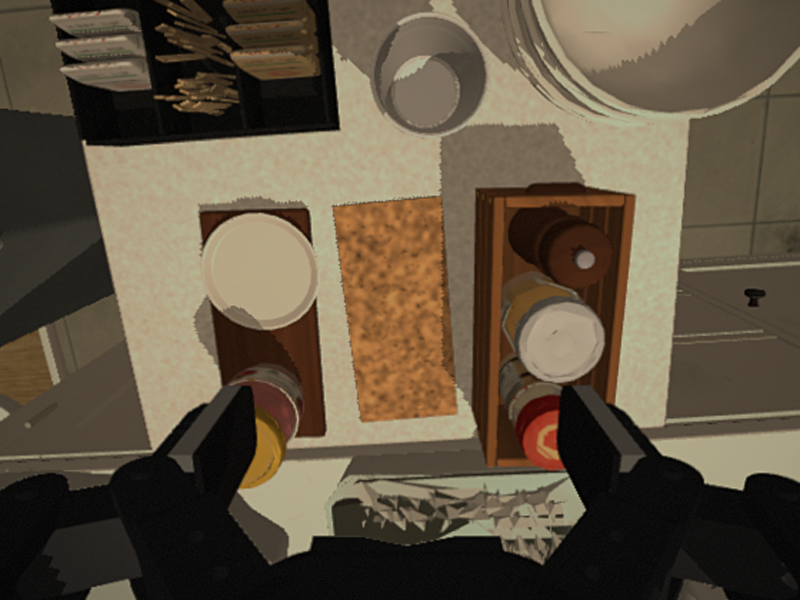

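The wrist view (scaled) shows the mill knob (584,260), honey lid (562,340), spice cap about (551,432), saucer (260,270), and rim corners (634,194), (477,189), (486,466). The mat corners are (333,206), (441,196), (361,422), (457,414), and the jam is partly behind a finger.

Run:
```python
from rig import ctrl
from h import *
import json
np.set_printoptions(precision=4,suppress=True)
w={k:np.array(v) for k,v in json.load(open("w0.json")).items()}
c=cam(ctrl,"top");s=cam(ctrl,"scene")
T=lambda x,y:(180+(x+.5)/3-.5,120+(y+.5)/3-.5)
W=lambda x,y:((x+.5)/1.42857-.5,(y+.5)/1.42857-.5)
L=dict(knob=((117,236),(584,260),.118),honey=((202,167),(562,340),.089),spice=((282,105),(551,432),.110),sauc=((406,483),(260,270),.02),
m1=((289,471),(333,206),.003),m2=((190,381),(441,196),.003),m3=((385,165),(457,414),.003),m4=((484,248),(361,422),.003),
r1=((38,237),(634,194),.086),r2=((137,338),(477,189),.086),r3=((372,124),(486,466),.086),b1=((312,494),(200,211),.012),)
for k,(t,v,z) in L.items():
    X,e=tri((c,T(*t)),(w,W(*v)));print(k,X,round(e[0],4),"top@z",atz(c,T(*t),z)[:2],"wrist@z",atz(w,W(*v),z)[:2])
print("r4",atz(c,T(275,22),.086),"jam",atz(c,T(551,359),.102),tri((c,T(551,359)),(s,(288,251))))
for k,t in dict(b2=(528,276),b3=(621,369),b4=(403,592)).items():print(k,atz(c,T(*t),.012))
```

```text
knob [0.4733 0.4628 0.1213] 0.0009 top@z [0.474  0.4642] wrist@z [0.4743 0.4622]
honey [0.5205 0.419  0.0757] 0.0009 top@z [0.518  0.4188] wrist@z [0.5136 0.419 ]
spice [0.5497 0.3711 0.1008] 0.001 top@z [0.5479 0.3718] wrist@z [0.5433 0.3724]
sauc [0.3345 0.3034 0.0228] 0.0004 top@z [0.3349 0.3031] wrist@z [0.334  0.3024]
m1 [0.3444 0.374  0.0051] 0.0004 top@z [0.3441 0.3741] wrist@z [0.3447 0.3735]
m2 [0.4008 0.4338 0.0119] 0.0001 top@z [0.4013 0.4345] wrist@z [0.4017 0.4337]
m3 [0.5339 0.3089 0.0093] 0.0003 top@z [0.5355 0.3088] wrist@z [0.5364 0.3067]
m4 [0.4792 0.248  0.0063] 0.001 top@z [0.4807 0.248 ] wrist@z [0.4792 0.2461]
r1 [0.4805 0.5137 0.0849] 0.0005 top@z [0.4802 0.514 ] wrist@z [0.4802 0.513 ]
r2 [0.4162 0.4563 0.0662] 0.0072 top@z [0.4206 0.4574] wrist@z [0.407  0.4521]
r3 [0.54   0.3204 0.092 ] 0.0003 top@z [0.5417 0.3203] wrist@z [0.5432 0.3179]
b1 [0.3237 0.3654 0.2004] 0.0093 top@z [0.3297 0.3603] wrist@z [0.2719 0.3061]
r4 [0.6045 0.3752 0.086 ] jam [0.4015 0.2254 0.102 ] (array([0.4024, 0.224 , 0.0944]), [0.00030805219656040344, 0.00030805219656041834])
b2 [0.4609 0.2222 0.012 ]
b3 [0.4013 0.1666 0.012 ]
b4 [0.2688 0.3064 0.012 ]
```

The caddy centre comes out at about (0.512,0.416), with its long axis at −48.4°. The sizes and heights agree within a few mm. From the same picture I'll check how far ahead the open fingertips stand.

Run:
```python
from rig import ctrl
from h import *
np.set_printoptions(precision=1,suppress=True)
c=cam(ctrl,"wrist");M=np.linalg.inv(c["T_tool_cam"]);c["R"],c["t"]=M[:3,:3],M[:3,3]
for z in(.055,.06,.065,.073):
  for yy in (.0425,.057): print(z,yy,(proj(c,[[.011,-yy,z],[-.011,-yy,z],[.011,yy,z]])*1.4286).ravel())
```

```text
0.055 0.0425 [246.  384.9 253.1 456.8 564.2 384.9]
0.055 0.057 [192.2 384.7 201.6 456.5 618.  384.8]
0.06 0.0425 [251.4 377.1 258.  447.1 558.9 377.1]
0.06 0.057 [199.3 376.9 208.1 446.8 610.9 377. ]
0.065 0.0425 [256.4 369.8 262.6 437.9 553.9 369.8]
0.065 0.057 [206.1 369.6 214.3 437.7 604.2 369.7]
0.073 0.0425 [263.9 359.  269.4 424.4 546.5 359.1]
0.073 0.057 [216.  358.9 223.4 424.2 594.4 359. ]
```

```bash
cat >> h.py <<'E'
np.set_printoptions(precision=4,suppress=True)
AL=np.radians(-48.4)
C0=np.array([.5118,.4163])
def quat(ang):  # tool -x along ang, closing across ang
    a=np.array([np.cos(ang),np.sin(ang),0]);y=np.array([-np.sin(ang),np.cos(ang),0])
    return Ro.from_matrix(np.c_[-a,y,[0,0,-1]]).as_quat()
def cad(al,ac): return C0+al*np.array([np.cos(AL),np.sin(AL)])+ac*np.array([-np.sin(AL),np.cos(AL)])
def st(ctrl,m=""): print(m,"t",round(ctrl.get_t(),1),"tcp",np.array(ctrl.get_tcp_pos()),"gap",round(ctrl.get_finger_gap(),4),"grip",np.round(ctrl.get_grip_force(),1),"F",np.array(ctrl.get_contact_force()))
def pick(ctrl,xy,z,q,pre,lift,N=40,above=.27,hi=.07):
    ctrl.goto([*xy,above],q); ctrl.move_gripper(pre)
    ctrl.move_straight([*xy,z+.03],None,.2)
    hit=ctrl.move_straight([*xy,z],None,.06,stop_force=8); st(ctrl,f"down hit={hit}")
    if hit: return False
    ctrl.move_gripper(0.0,N); st(ctrl,"gripped")
    ctrl.move_straight([*xy,z+.02],None,.06)
    ctrl.move_straight([*xy,z+lift],None,.2); st(ctrl,"lifted"); return True
def place(ctrl,xy,ztr,z,q,op,up=.27):
    ctrl.move_straight([*xy,ztr],q,.2)
    ctrl.move_straight([*xy,z+.015],None,.15)
    hit=ctrl.move_straight([*xy,z-.003],None,.03,stop_force=4); st(ctrl,f"placed hit={hit}")
    ctrl.move_gripper(op); ctrl.pause(.2)
    p=ctrl.get_tcp_pos(); ctrl.move_straight([p[0],p[1],p[2]+.04],None,.1); ctrl.move_straight([p[0],p[1],up],None,.25); st(ctrl,"away")
E
python3 - <<'E'
from rig import ctrl
from h import *
q=quat(AL)
if pick(ctrl,(.474,.463),.159,q,.056,.108):
    cv2.imwrite("pics/s1.png",ctrl.grab_frame("scene")[...,::-1]);
    im=ctrl.grab_frame("wrist")[...,::-1];cv2.imwrite("pics/w1.png",im)
    s=cv2.imread("pics/s1.png")[60:320,120:330]
    cv2.imwrite("pics/c1.png",np.hstack([cv2.resize(s,(400,495)),cv2.resize(im[:,80:420],(400,495))]))
E
```

```text
down hit=False t 3.5 tcp [0.474  0.463  0.1589] gap 0.056 grip 0.0 F [ 0.1721  0.578  -0.1221]
gripped t 3.8 tcp [0.4743 0.4633 0.1597] gap 0.039 grip 40.7 F [0.1645 0.0594 2.3518]
lifted t 4.9 tcp [0.4737 0.4627 0.2657] gap 0.0388 grip 40.5 F [-0.6179  0.4897 -2.7537]
```

View pics/c1.png

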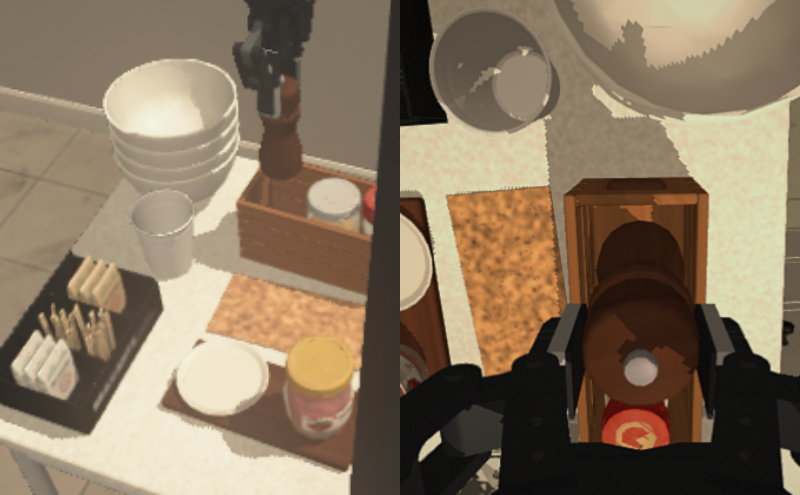

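The mill hangs upright in the grip, lifted clear of the caddy, and the neighbours are undisturbed. I'll place it and fetch the spice jar.

Run:
```python
from rig import ctrl
from h import *
q=quat(AL)
place(ctrl,(.404,.375),.266,.158,q,.06)
if pick(ctrl,(.547,.372),.159,q,.062,.108):
    place(ctrl,(.477,.307),.266,.158,q,.062,.30)
ctrl.goto([.50,.43,.30],q)
im=ctrl.grab_frame("wrist")[...,::-1];cv2.imwrite("pics/w2.png",im)
c=cam(ctrl,"wrist");np.savez("w2.npz",**{k:np.array(c[k]) for k in("R","t","K","d")})
t=ctrl.grab_frame("top")[...,::-1];cv2.imwrite("pics/t2.png",t)
cv2.imwrite("pics/c2.png",np.hstack([cv2.resize(t[110:310,190:390],(400,400),interpolation=3),cv2.resize(im[:,100:520],(400,400),interpolation=3)]))
```

```text
placed hit=True t 7.0 tcp [0.404  0.3751 0.1587] gap 0.0387 grip 41.1 F [-0.6578  0.4789  4.3429]
away t 8.5 tcp [0.4036 0.3747 0.2702] gap 0.0599 grip 0.0 F [-0.1615  0.1774 -1.6193]
down hit=False t 10.6 tcp [0.547  0.372  0.1589] gap 0.0614 grip 0.0 F [ 0.3834 -0.1567  0.1997]
gripped t 10.9 tcp [0.5473 0.3722 0.1597] gap 0.0432 grip 40.9 F [-0.4462  0.8592  2.5994]
lifted t 11.9 tcp [0.5466 0.3718 0.2657] gap 0.0432 grip 40.8 F [ 0.032  -0.1885 -2.5559]
placed hit=True t 13.8 tcp [0.4771 0.3071 0.1587] gap 0.0428 grip 41.2 F [-0.9283  0.1621  4.5185]
away t 15.5 tcp [0.4764 0.3067 0.2997] gap 0.062 grip 0.0 F [-0.1688  0.0647 -0.4516]
```

View pics/c2.png

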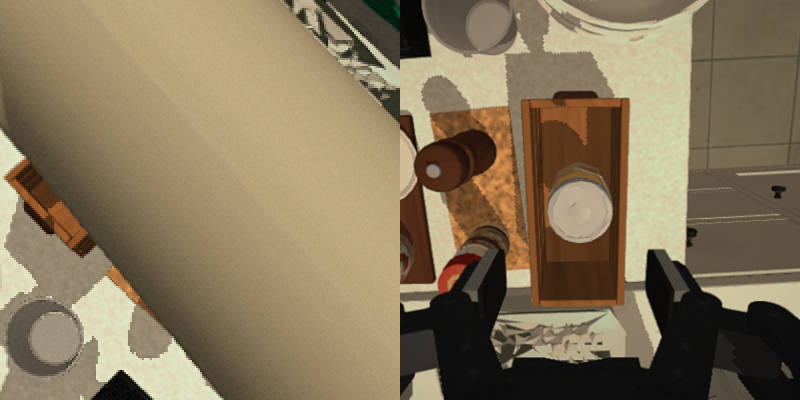

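On the right, the wrist view shows both neighbours standing on the mat and the honey alone. The honey lid is at (580,211), and the rim outer corners are (523,100), (629,98), (533,305), (622,304). The arm hides the top view.

Run:
```python
from h import *
c=np.load("w2.npz")
P=lambda x,y:(100+(x-400+.5)*1.05-.5,(y+.5)*1.05-.5)
H=atz(c,P(580,211),.089)[:2]
r=[atz(c,P(*p),.086)[:2] for p in [(523,100),(629,98),(622,304),(533,305)]]
print(H,r,np.mean(r,0),[np.linalg.norm(r[i]-r[i-1]) for i in range(4)])
d=H-C0;a=np.array([np.cos(AL),np.sin(AL)]);print("al,ac",d@a,d@[-a[1],a[0]])
for i,j in((0,3),(1,2)):v=r[j]-r[i];print(np.degrees(np.arctan2(v[1],v[0])))
```

```text
[0.5154 0.4172] [array([0.4205, 0.4554]), array([0.4824, 0.5124]), array([0.6071, 0.3741]), array([0.545 , 0.3173])] [0.5138 0.4148] [np.float64(0.18589787210971748), np.float64(0.08413303119946315), np.float64(0.18618648170142077), np.float64(0.08413347846190053)]
al,ac 0.0016964980935528578 0.0032442920842057164
-47.956624097825674
-47.95574590823885
```

```bash
sed -i 's/^AL=.*/AL=np.radians(-48.1)/; s/^C0=.*/C0=np.array([.513,.4157])/' h.py
python3 - <<'E'
from rig import ctrl
from h import *
q=quat(AL+np.pi/2)
if pick(ctrl,(.515,.417),.110,q,.085,.145,45):
    ctrl.move_straight([.3345,.303,.255],None,.2)
    ctrl.move_straight([.3345,.303,.152],None,.15); st(ctrl,"hover")
    im=ctrl.grab_frame("wrist")[...,::-1];cv2.imwrite("pics/w3.png",im)
    c=cam(ctrl,"wrist");np.savez("w3.npz",**{k:np.array(c[k]) for k in("R","t","K","d")})
    s=ctrl.grab_frame("scene")[...,::-1];cv2.imwrite("pics/s3.png",s)
    cv2.imwrite("pics/c3.png",np.hstack([cv2.resize(s[100:320,150:330],(327,400),interpolation=3),cv2.resize(im[:,50:530],(457,400),interpolation=3)]))
E
```

```text
down hit=False t 19.3 tcp [0.515  0.417  0.1098] gap 0.085 grip 0.0 F [ 0.2682  0.1461 -0.3107]
gripped t 19.7 tcp [0.5154 0.4174 0.1111] gap 0.058 grip 49.0 F [-2.1271 -0.2312  5.7739]
lifted t 20.9 tcp [0.5145 0.4166 0.2533] gap 0.0579 grip 48.5 F [ 0.2225 -0.0414 -2.0002]
hover t 23.0 tcp [0.335  0.3035 0.1526] gap 0.0583 grip 48.6 F [ 0.8012  0.0684 -1.1931]
```

View pics/c3.png

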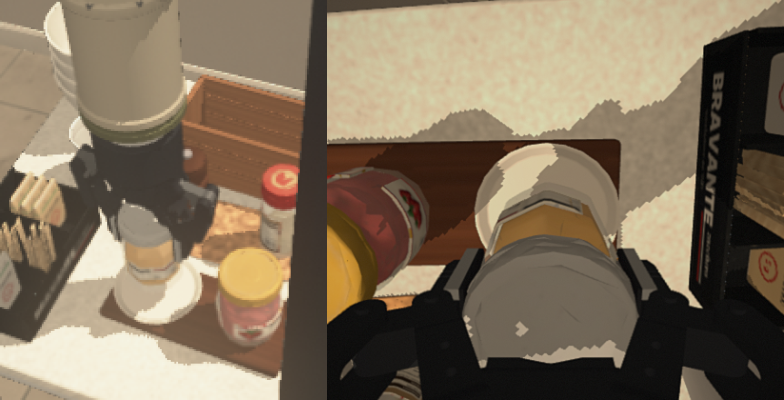

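The wrist view shows the honey held above the saucer. The lid spans columns 465–635 with its near edge at (550,236), and the saucer spans 475–620 with its near edge at (548,143). I'll check the across offsets.

Run:
```python
from h import *
c=np.load("w3.npz");s=1.05
P=lambda x,y:(50+(x-327+.5)*s-.5,(y+.5)*s-.5)
a=np.array([np.cos(AL),np.sin(AL)]);n=np.array([-a[1],a[0]]);tcp=np.array([.335,.3035])
for k,p,z in(("lid near",(550,236),.1316),("lid L",(465,305),.1316),("lid R",(635,305),.1316),("sauc near",(548,143),.02),("sauc L",(475,195),.02),("sauc R",(620,195),.02)):
    d=atz(c,P(*p),z)[:2]-tcp;print(k,"along",d@a,"across",d@n)
```

```text
lid near along 0.00022930045518875064 across -0.03319998316761494
lid L along 0.026241996598308247 across -0.010495024889822475
lid R along -0.02578415990641972 across -0.010514868426595492
sauc near along 0.0014732861654660448 across -0.04702792051228792
sauc L along 0.046477631234347255 across -0.015272104880347697
sauc R along -0.042804773373620576 across -0.015295821024811898
```

Run:
```python
from rig import ctrl
from h import *
q=quat(AL+np.pi/2)
a=np.array([np.cos(AL),np.sin(AL)])
xy=np.array([.335,.3035])+.0012*a
place(ctrl,xy,.152,.122,q,.071,.27)
ctrl.goto([.515,.36,.30],q)
t=ctrl.grab_frame("top")[...,::-1];cv2.imwrite("pics/t4.png",t)
p=ctrl.get_tcp_pos();ctrl.goto([.37,.27,.33],q)
im=ctrl.grab_frame("wrist")[...,::-1];cv2.imwrite("pics/w4.png",im)
c=cam(ctrl,"wrist");np.savez("w4.npz",**{k:np.array(c[k]) for k in("R","t","K","d")})
st(ctrl)
cv2.imwrite("pics/w4v.png",cv2.resize(im,(800,600),interpolation=3))
```

```text
placed hit=True t 24.1 tcp [0.3358 0.3027 0.1229] gap 0.0583 grip 49.6 F [-0.9135 -0.5711  5.7462]
away t 25.7 tcp [0.3352 0.302  0.2696] gap 0.0708 grip 0.0 F [-0.7599 -0.4989 -1.8144]
 t 27.3 tcp [0.3699 0.2703 0.3304] gap 0.0711 grip 0.0 F [ 0.4121  0.3977 -0.6105]
```

View pics/w4v.png

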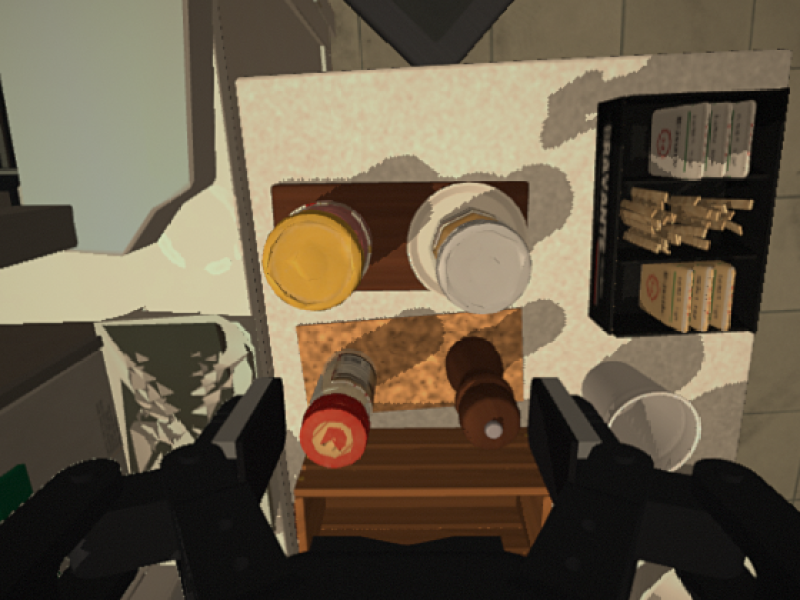

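Here the honey stands on the saucer. The honey lid is at (484,265), saucer edges at left 408, right 530, top 183, jam lid at (313,262), mill knob at (493,430) and spice cap at (334,432).

Run:
```python
from rig import ctrl
from h import *
c=np.load("w4.npz");t=cam(ctrl,"top")
W=lambda x,y:((x+.5)/1.42857-.5,(y+.5)/1.42857-.5)
T=lambda x,y:(180+(x+.5)/3-.5,120+(y+.5)/3-.5)
for k,p,z in(("honey",(484,265),.101),("jam",(313,262),.102),("knob",(493,430),.117),("spice",(334,432),.109)): print(k,atz(c,W(*p),z)[:2])
# saucer centre by fitting projected rim
best=min(((abs(r[:,0].min()-W(408,0)[0])+abs(r[:,0].max()-W(530,0)[0])+abs(r[:,1].min()-W(0,183)[1])),x,y) for x in np.arange(.325,.345,.0005) for y in np.arange(.293,.313,.0005) for r in [proj(c,[[x+.046*np.cos(f),y+.046*np.sin(f),.02] for f in np.linspace(0,6.28,60)])])
print("saucer",best)
print("jam tri",tri((t,T(551,359)),(c,W(313,262))))
```

```text
honey [0.3341 0.3001]
jam [0.4006 0.2231]
knob [0.4043 0.3734]
spice [0.4759 0.3029]
saucer (np.float64(0.6180862428021641), np.float64(0.3355), np.float64(0.302))
jam tri (array([0.4025, 0.2235, 0.0937]), [0.0005714179208147975, 0.0005714179208147216])
```

Run:
```python
from rig import ctrl
from h import *
q=quat(AL+np.pi/2)
if pick(ctrl,(.4015,.2243),.122,q,.080,.148,55):
    ctrl.move_straight([*C0,.270],None,.2)
    ctrl.move_straight([*C0,.208],None,.15); st(ctrl,"hover")
    im=ctrl.grab_frame("wrist")[...,::-1];cv2.imwrite("pics/w5.png",im)
    c=cam(ctrl,"wrist");np.savez("w5.npz",**{k:np.array(c[k]) for k in("R","t","K","d")})
    s=ctrl.grab_frame("scene")[...,::-1];cv2.imwrite("pics/s5.png",s)
    cv2.imwrite("pics/c5.png",np.hstack([cv2.resize(s[60:280,150:330],(327,400),interpolation=3),cv2.resize(im[:,50:530],(457,400),interpolation=3)]))
```

```text
down hit=False t 29.4 tcp [0.4015 0.2243 0.1219] gap 0.0799 grip 0.0 F [ 0.4431 -0.6129 -0.6165]
gripped t 29.7 tcp [0.402  0.2243 0.1229] gap 0.0591 grip 57.9 F [-0.7887 -2.3979  6.8143]
lifted t 31.0 tcp [0.4009 0.224  0.2687] gap 0.0593 grip 59.9 F [ 0.0426  0.2253 -4.8376]
hover t 32.8 tcp [0.5132 0.4156 0.2089] gap 0.0591 grip 59.9 F [ 0.2425 -0.144  -2.5674]
```

View pics/c5.png

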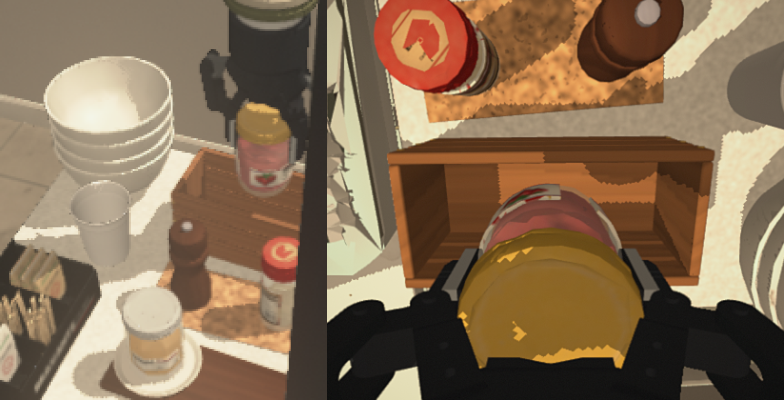

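The wrist view shows the jam above the caddy. The jam base's near edge is about (550,185) and its lid's near edge (552,228). The caddy's near-wall outer rim edge runs (425,138)–(690,138) and its inner edge is near row 162 at z=0.086. I'll check the alignment.

```bash
python3 - <<'E'
from h import *
c=np.load("w5.npz");s=1.05
P=lambda x,y:(50+(x-327+.5)*s-.5,(y+.5)*s-.5)
a=np.array([np.cos(AL),np.sin(AL)]);n=np.array([-a[1],a[0]]);tcp=np.array([.5132,.4156])
for k,p,z in(("jam base near",(550,185),.099),("base+3",(550,185),.103),("lid near top",(552,228),.189),("lid near bot",(552,228),.172),("lidL",(457,300),.189),("lidR",(643,300),.189),("glassL",(480,245),.12),("glassR",(622,245),.12),
 ("rim?138",(550,138),.086),("rim?150",(550,150),.086),("rim?162",(550,162),.086),("rim138 z0",(550,138),.0),("farL",(395,285),.086),("farR",(705,285),.086),("nearL",(388,155),.086),("nearR",(713,152),.086)):
    d=atz(c,P(*p),z)[:2]-tcp;print(k,"along",d@a,"across",d@n)
E
python3 -c "
import cv2;im=cv2.imread('pics/w5.png')[130:310,110:510];cv2.imwrite('pics/c5b.png',cv2.resize(im,(800,360),interpolation=3))"
```

```text
jam base near along 0.00029666193861863614 across -0.026488215022657132
base+3 along 0.0002935672319445215 across -0.027444305019281044
lid near top along -0.0003363491152890416 across -0.03554088117991414
lid near bot along -0.00042919373137447045 across -0.029133333514310245
lidL along 0.028356453957661346 across -0.012299532937815588
lidR along -0.027888594380457203 across -0.01231685820658771
glassL along 0.0356953159992392 across -0.00034358997117638355
glassR along -0.03613629355765999 across -0.00035735658964827994
rim?138 along 0.000304778673066391 across -0.050435279303856446
rim?150 along 0.0003052546763099702 across -0.043717798037492574
rim?162 along 0.00030574380792586404 across -0.0368732961865837
rim138 z0 along 0.0003704515291931519 across -0.04191246551409422
farL along 0.09957656358757315 across 0.042322801123834776
farR along -0.09890434898566947 across 0.042266836224148396
nearL along 0.09287844487012378 across -0.041039290392945536
nearR along -0.09257984146892627 across -0.042769894950415
```

View pics/c5b.png

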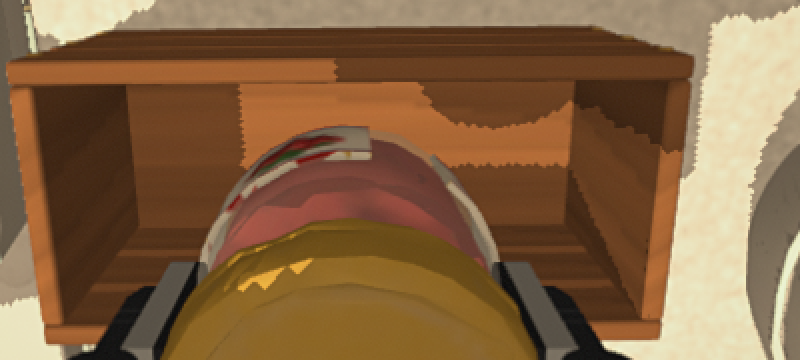

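The jam sits centred over the caddy within about 2 mm both ways. I'll lower it with a force guard.

Run:
```python
from rig import ctrl
from h import *
hit=ctrl.move_straight([*C0,.125],None,.05,stop_force=6); st(ctrl,f"guard {hit}")
if not hit:
    place(ctrl,C0,.125,.115,quat(AL+np.pi/2),.082,.30)
    ctrl.goto([*cad(0,-.045),.33],quat(AL+np.pi/2))
    im=ctrl.grab_frame("wrist")[...,::-1];cv2.imwrite("pics/w6.png",im)
    c=cam(ctrl,"wrist");np.savez("w6.npz",**{k:np.array(c[k]) for k in("R","t","K","d")})
    st(ctrl);cv2.imwrite("pics/w6v.png",cv2.resize(im,(800,600),interpolation=3))
```

```text
guard False t 34.7 tcp [0.5131 0.4158 0.1254] gap 0.0595 grip 59.9 F [ 0.9484  0.5138 -3.5636]
placed hit=True t 35.7 tcp [0.5128 0.4156 0.1151] gap 0.0593 grip 60.5 F [-0.109  -0.8371  5.0715]
away t 37.6 tcp [0.5117 0.4148 0.2987] gap 0.0819 grip 0.0 F [-0.5711  0.8143 -0.7162]
 t 37.9 tcp [0.479  0.3854 0.3285] gap 0.082 grip 0.0 F [ 0.5875  0.2219 -0.2546]
```

View pics/w6v.png

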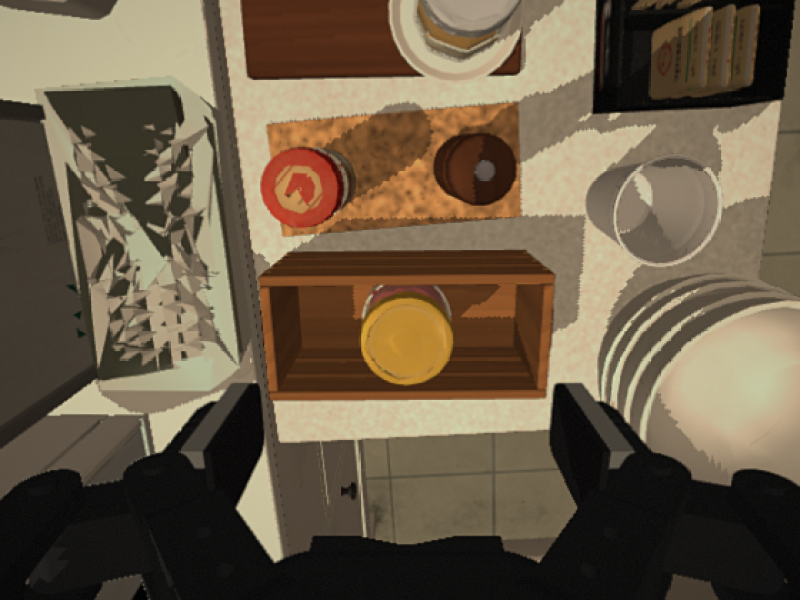

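The jam stands in the caddy (lid (406,341); rim corners (261,278), (555,275), (547,397), (271,397)). The mill knob is at (485,170) and the spice cap at (302,187), both standing on the mat.

Run:
```python
from h import *
c=np.load("w6.npz")
W=lambda x,y:((x+.5)/1.42857-.5,(y+.5)/1.42857-.5)
a=np.array([np.cos(AL),np.sin(AL)]);n=np.array([-a[1],a[0]])
for k,p,z in(("jam",(406,341),.094),("knob",(485,170),.117),("spice",(302,187),.109)):
    X=atz(c,W(*p),z)[:2];d=X-C0;print(k,X,d@a,d@n)
r=[atz(c,W(*p),.086)[:2] for p in((261,278),(555,275),(547,397),(271,397))];m=np.mean(r,0);print(m,(m-C0)@a,(m-C0)@n)
for p in r:print((p-C0)@a,(p-C0)@n)
```

```text
jam [0.511  0.4135] 0.00032930418596647463 -0.0029460813894391655
knob [0.4044 0.3744] -0.04182670351467804 -0.10841604276837218
spice [0.478  0.3064] 0.05795493081397125 -0.09905534861877374
[0.5111 0.4157] -0.001258679560418907 -0.0014232062893718537
0.09138015157289113 -0.041921024042885086
-0.09303074361227343 -0.04395733805331088
-0.09446507036752538 0.04003758977455161
0.09108094416523209 0.04014794716415689
```

Run:
```python
from rig import ctrl
from h import *
q=quat(AL)
if pick(ctrl,(.404,.375),.1585,q,.058,.112):
    place(ctrl,cad(-.0605,-.0005),.270,.160,q,.054,.27)
    if pick(ctrl,(.4772,.3068),.1585,q,.062,.112):
        place(ctrl,cad(.0590,-.0005),.270,.160,q,.058,.30)
ctrl.goto([*cad(0,-.045),.33],quat(AL+np.pi/2))
im=ctrl.grab_frame("wrist")[...,::-1];cv2.imwrite("pics/w7v.png",cv2.resize(im,(800,600),interpolation=3))
st(ctrl)
```

```text
down hit=False t 41.0 tcp [0.404  0.375  0.1584] gap 0.058 grip 0.0 F [0.6915 0.0706 0.4855]
gripped t 41.2 tcp [0.4042 0.3752 0.1592] gap 0.039 grip 40.7 F [-0.7447  0.154   3.1955]
lifted t 42.3 tcp [0.4036 0.3747 0.2693] gap 0.0388 grip 40.5 F [ 0.089  -0.4902 -2.0033]
placed hit=True t 44.3 tcp [0.4722 0.4604 0.1602] gap 0.0387 grip 41.1 F [-0.893  -0.8449  5.4153]
away t 45.8 tcp [0.4718 0.4601 0.2704] gap 0.0542 grip 0.0 F [-0.1175 -0.0064 -0.3011]
down hit=False t 47.9 tcp [0.4772 0.3068 0.1584] gap 0.0619 grip 0.0 F [0.8488 0.4118 0.8656]
gripped t 48.2 tcp [0.4775 0.307  0.1592] gap 0.0436 grip 40.7 F [-0.9248 -0.6267  3.2842]
lifted t 49.3 tcp [0.4768 0.3066 0.2693] gap 0.043 grip 40.8 F [-0.0795 -0.8601 -1.2123]
placed hit=True t 51.3 tcp [0.5521 0.3715 0.1602] gap 0.0435 grip 41.4 F [ 0.3295 -0.2438  5.6109]
away t 52.9 tcp [0.5515 0.3712 0.2999] gap 0.0583 grip 0.0 F [-0.2277  0.334  -0.5383]
 t 54.2 tcp [0.4796 0.3854 0.3292] gap 0.0579 grip 0.0 F [-0.1298 -0.2366  0.2428]
```

View pics/w7v.png

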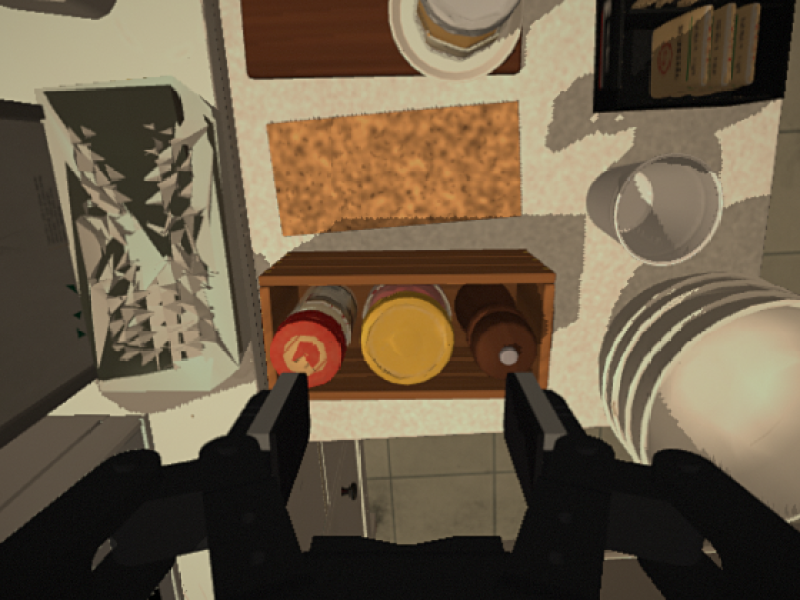

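The view shows the spice cap (308,350), jam (406,341) and mill knob (508,354) upright in a row in the caddy. The honey is on the saucer, the mat is bare and the cup hasn't moved. Handing in.

```bash
python3 -c "
from rig import ctrl
print(ctrl.close_job())"
```

```text
the job is handed in; nothing more can be done
None
```

The honey is on the saucer, the jam is in the middle of the caddy, and the mill and spice jar are back at their ends; all stood upright in the last picture, the cup was untouched, and I handed the job in at about 54 s of the 122 s allowed.

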